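# Pack the tape measure and secure the box lid

### The arm

A 6-joint arm with a two-finger parallel gripper is mounted at the origin on a cart in front of the work surface, level with it; the furniture and walls round the work are solid. World frame = base frame: x ahead of the robot, y to its left, z up, the work surface at z = 0. Lengths are in m, angles in rad, forces in N, time in s.
With the tool pointing down it reaches from about 0.275 to 0.825 m from the base axis. Payload 4.9 kg.
Tool frame: the origin (TCP) lies midway between the tips of the shut fingers; the grasp point (between the pads) lies 19 mm behind it (grip_point_offset is the distance from the TCP to the grasp point, in m); z points along the fingers, y is the line along which they close (so a half turn about z gives the same grasp; the last joint's range is limited). The gripper opens to 85 mm and grips with 20 to 120 N. Pads are 22 mm wide; open, the fingers measure 114 mm over their backs; the gripper's body (76 mm by 85 mm) begins 54 mm behind the grasp point. The pads swing forward as they close: fully open they stand 13 mm farther back than shut.
Start: joints at [-1.468, 0.326, -0.193, 1.052, 0, 1.437], TCP at [0.129, -0.535, 0.231] pointing down, gripper open.
Joint ranges: [-2.65, 2.65], [-0.97, 1.79], [-1.3, 1.35], [-1.93, 2.1], [-1.47, 1.37], [-3.14, 3.14]. Speed limits (rad/s): [2.57, 2.57, 3.14, 3.14, 3.14, 3.14].

### API

Orientations are given as a rotation vector (axis times angle).
In Python, from cell import * gives the robot as it stands. Calls block until the motion is done:
- movep(position, orientation): joint-space move of the TCP to a pose.
- move_l(position, velocity=0.15, rot=None, until_force=None): straight line of the TCP; rot=None keeps the orientation; velocity is the mean speed in m/s. With until_force (N) it stops when the force on the tool has changed by that much, and returns True; else False.
- set_joints(angles): joint-space move.
- let_go() and grab(newtons=None): open the fingers fully, or close them until they stop; newtons is the grip in N (None keeps the last).
- sleep(seconds).
- ik(position, orientation): joint angles nearest the present ones, or None.
- get_state(): the state.
- grab_frame(name): name is "scene" or "top"; returns a dict with "img" (400x640x3 uint8, red, green, blue), "fx", "fy", "cx", "cy" (pixels), "cam_to_world" (4x4, takes a point from camera to world coordinates). Camera axes: x right, y down, z forward; pixel columns grow to the right and rows downward; lengths in m; the calibration is good to about 2 mm. A picture is of the moment at which its call begins. There is no depth.
A pose or a line that the arm cannot do raises MotionError and nothing moves.
- sign_off(): hands the job in; it is judged then, once.
Trained networks look in the newest picture that a camera, given by its name, has taken for a name from the list of things; names that differ only in an ending like _2 or _b are one class to them, and where a whole thing is asked for, a point or a joint stands for the part that bears it (a point fixed in the world has none). Each returns a list of dicts, best first, with "score" (0 to 1); they miss things now and then, are a little off and sometimes report something else, mostly with a low value. They report only what shows in the picture. A call takes as long as a camera call. They do not tell look-alikes from the thing itself.
- spot_in(camera, name): "centre" ([column, row] in pixels, amid what is visible of it).
- silhouettes(camera, name): "mask" (400x640 bool, what is visible of it) and "centre" ([column, row] in pixels, amid what is visible of it).
- tip_of(camera, name): "centre" ([column, row] in pixels: a listed point, or the origin of a listed thing).
The state is a dict: "clock": time; "q": joint angles; "joint_velocities": joint speeds; "tau": joint torques, N m; "position": TCP position; "eef_rot": TCP orientation; "contact_force": force on the tool from outside, world axes, zero at the start; "wrist_torque": the same for the moment, N m; "finger_gap": opening from 0.0 (shut) to 1.0 (fully open); "grasp_force": force on a finger pad.
Only numpy, scipy, OpenCV 4.12 (cv2) and the standard library are available. Lean on these libraries where they do the work, as an engineer would, in place of code of your own. Each camera call takes 0.05 s, during which the arm holds its last target. There are 200 camera calls.

### The job

Pack the yellow tape measure away: set it down inside the open wooden box without dropping it, then shut the lid fully. Once the lid is shut, turn the red wooden turnbutton on the front rail square across the lid's edge, either way round, so that it holds the lid, and leave the other things on the bench where they are.

Things in the scene. Friction and masses are not known exactly. Their poses are not given: they have to be found in the camera images.
- tape_yellow: yellow and black tape measure standing on its narrow base, 42 (own x) by 88 (own y) by 70 mm high; origin at the centre of its underside, z up. Grasp it across the 42 mm. About 0.25 to 0.42 kg
- box: wooden box fixed to the bench, 168 (own x) by 190 (own y) mm, on a dark plinth 28 mm high; origin at the centre of the underside, on the bench; front (turnbutton) at own -x, lid hinge along the back (+x). Side and back walls 12 mm thick, rim at 116 mm; front wall 30 mm thick up to 116 mm, on it a rail 24 mm wide, flush in front, top at 128 mm (level with the top of the shut lid)
- box_floor (a point): centre of the box's inner floor, 40 mm above the bench; axes as the box; the inside is 126 (x) by 166 (y) mm and 76 mm deep under the shut lid
- lid_hinge (a point): middle of the lid's hinge line at the top of the back wall, at its outer face (own x = 84 mm of the box), 116 mm above the bench; the line runs along the box's y
- lid_edge (a point): middle of the lid's free edge, on its outer face (the top when shut). The lid is a plain brown board 142 mm from hinge line to free edge, 190 mm wide, 12 mm thick; its inner face passes through the hinge line
- lid (a joint): lid angle, rad: 0 shut, 1.57 upright, at most 1.9 (leaning back). A stiff hinge: the lid stays where it is left; about 2 to 4 N at the free edge moves it
- turnbutton (a joint): angle of the red wooden turnbutton about its upright pivot on the front rail, rad, anticlockwise positive from above: 0 when it lies along the rail (along the box's y; lid free), +1.57 or -1.57 when square across the rail and the lid's edge (secured); stops at +/-1.62. It turns against a light friction (0.05 N m) and stays where it is left
- button_top (a point): centre of the turnbutton's top, on its pivot axis, 160 mm above the bench; the pivot lies 10 mm behind the box's front face (own x = -74 mm, y = 0 of the box). The turnbutton is a bar 14 mm wide, 70 mm long at the foot (lowest 14 mm), with an upright grip of the same 14 mm width, 48 mm long, above it, 32 mm high in all; it can be pinched across the 14 mm from above
- tape_green: green and black tape measure, 39x79x63 mm, a bystander; origin at the centre of its underside
- jar_1: dark jar with a black lid, 64 mm diameter, 96 mm high, a bystander; origin at the centre of its underside
- glue_bottle: white glue bottle, 55 mm diameter, 137 mm high, a bystander; origin at the centre of its underside
- screwdriver_yellow: yellow-handled screwdriver, 187 mm long, a bystander; origin under its middle
- sanding_block: brown cork sanding block, 62x98x29 mm, a bystander; origin at the centre of its underside
Mind the look-alikes: they are no part of the job. Several things have the shape of the tape_yellow; the one meant has the colours described above.

How it is judged:
On the way, in this order (a step that is already met when the one before it is completed fails the run):
1. the yellow tape measure lies inside the box, let go (x of tape_yellow in the frame of box_floor between -0.063 and 0.063 m and y of tape_yellow in the frame of box_floor between -0.083 and 0.083 m and z of tape_yellow in the frame of box_floor between -0.01 and 0.06 m and contact force between tape_yellow and the fingers below 0.1 N and linear speed of tape_yellow below 0.05 m/s), for 0.2 s.
2. the lid is shut (value of joint lid below 0.05 rad), for 0.2 s.
3. the turnbutton is turned across the lid's edge ((value of joint turnbutton above 1.3 rad or value of joint turnbutton below -1.3 rad)), for 0.2 s.
At the end, for the whole second after the job is handed in: The yellow tape measure rests inside the box, the lid is shut (within 0.05 rad) and the turnbutton stands across its edge (at least 1.3 rad from lying along the rail, either way) (x of tape_yellow in the frame of box_floor between -0.063 and 0.063 m and y of tape_yellow in the frame of box_floor between -0.083 and 0.083 m and z of tape_yellow in the frame of box_floor between -0.01 and 0.06 m and linear speed of tape_yellow below 0.02 m/s and value of joint lid below 0.05 rad and (value of joint turnbutton above 1.3 rad or value of joint turnbutton below -1.3 rad)); the robot touches nothing.
It fails at once if the tape measure is dropped (moves faster than 1 m/s while not held, a fall of about 5 cm) (linear speed of tape_yellow above 1 m/s and contact force between tape_yellow and the fingers below 0.1 N).
It fails at once if a bystander is moved more than 4 cm (distance of any of tape_green, jar_1, glue_bottle, screwdriver_yellow, sanding_block from where it was at the start of the episode above 0.04 m).
It also fails if it takes over 72 s, if anything falls off the work surface, if the arm or the gripper's body presses on something with over 40 N, if the wrist force passes 120 N, or if a joint passes its speed limit or range.

## Working session

There is one attempt and no reset: what is moved stays moved. The work goes in short steps, each a Python script; the robot and the scene stay as the last script left them, time stands still between calls to the robot, and variables do not carry over. Pictures are saved under pics/ and viewed, at most 10 in all, crops included, and the job is handed in when it is done.

```bash
mkdir -p pics; ls; python3 - <<'E'
from cell import *
import cv2, numpy as np
for c in ["scene","top"]:
    f=grab_frame(c); cv2.imwrite(f"pics/{c}0.png",f["img"][:,:,::-1])
    print(c,f["fx"],f["fy"],f["cx"],f["cy"],np.round(f["cam_to_world"],3).tolist())
    for n in ["tape_yellow","box","tape_green","jar_1","glue_bottle","screwdriver_yellow","sanding_block","lid"]:
        print(n,[(np.round(d["centre"]).tolist(),round(d["score"],2)) for d in spot_in(c,n)][:4])
    for n in ["tape_yellow","box","box_floor","lid_hinge","lid_edge","button_top"]:
        print("tip",n,[(np.round(d["centre"],1).tolist(),round(d["score"],2)) for d in tip_of(c,n)][:4])
print(get_state())
E
```

```text
pics
scene 463.7804724465811 463.7804724465811 316.7665981290491 201.90174575499867 [[0.991, -0.074, 0.112, 0.381], [-0.132, -0.409, 0.903, -1.412], [-0.021, -0.909, -0.415, 0.779], [0.0, 0.0, 0.0, 1.0]]
tape_yellow [([268.0, 296.0], 0.66), ([345.0, 256.0], 0.61)]
box [([321.0, 206.0], 0.89), ([282.0, 192.0], 0.63), ([338.0, 179.0], 0.56)]
tape_green [([315.0, 282.0], 0.84)]
jar_1 [([285.0, 251.0], 0.78)]
glue_bottle [([364.0, 227.0], 0.75)]
screwdriver_yellow []
sanding_block []
lid [([339.0, 175.0], 0.84)]
tip tape_yellow [([344.6, 261.2], 0.55)]
tip box [([313.5, 224.4], 0.79), ([344.9, 258.4], 0.37), ([359.5, 243.2], 0.17)]
tip box_floor [([313.4, 217.0], 0.93)]
tip lid_hinge [([332.0, 196.2], 0.59)]
tip lid_edge [([338.7, 159.9], 0.57)]
tip button_top [([290.1, 189.4], 0.38), ([317.4, 293.1], 0.36)]
top 437.0393252772196 437.0393252772196 320.2650203564755 193.65270861895016 [[0.008, -0.989, 0.145, 0.341], [-1.0, -0.007, 0.011, -0.011], [-0.01, -0.145, -0.989, 1.363], [0.0, 0.0, 0.0, 1.0]]
tape_yellow [([380.0, 170.0], 0.97), ([456.0, 246.0], 0.58)]
box []
tape_green [([428.0, 2
[... 578 characters left out ...]
.5, 'q': array([-1.46820067e+00,  3.26192422e-01, -1.92618961e-01,  1.05200314e+00,
       -3.50435867e-06,  1.43662566e+00]), 'joint_velocities': array([-1.11952636e-03, -5.74254394e-05, -9.77377557e-04, -1.07344795e-04,
       -8.00164305e-05, -1.44675727e-03]), 'tau': array([-8.88448039e-05, -4.43325555e+01,  2.62753630e+01,  1.34926235e-03,
       -1.47861506e-04, -7.23250281e-06]), 'position': array([ 0.12903455, -0.53465511,  0.23127775]), 'eef_rot': array([-3.11958619e+00, -3.71041430e-01,  5.05266719e-06]), 'contact_force': array([ 0.07117233, -0.50520006,  0.27876986]), 'wrist_torque': array([0.01700892, 0.04748211, 0.00984878]), 'grasp_force': 0.0, 'finger_gap': 0.9995954453302861}
```

```bash
python3 - <<'E'
import cv2
a=cv2.imread("pics/top0.png"); b=cv2.imread("pics/scene0.png")
cv2.imwrite("pics/top0c.png",cv2.resize(a[100:300,180:500],None,fx=2.5,fy=2.5,interpolation=cv2.INTER_CUBIC))
cv2.imwrite("pics/scene0c.png",cv2.resize(b[120:320,180:480],None,fx=2.6,fy=2.6,interpolation=cv2.INTER_CUBIC))
E
```

```text
(no output)
```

View pics/top0c.png

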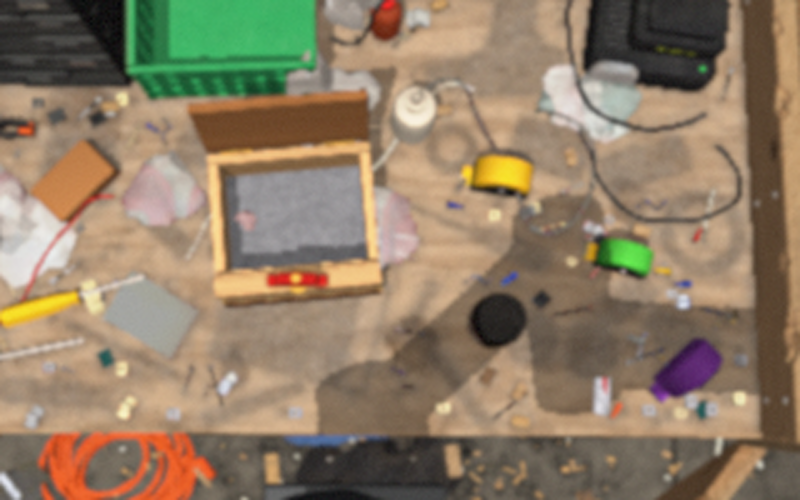

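View pics/scene0c.png

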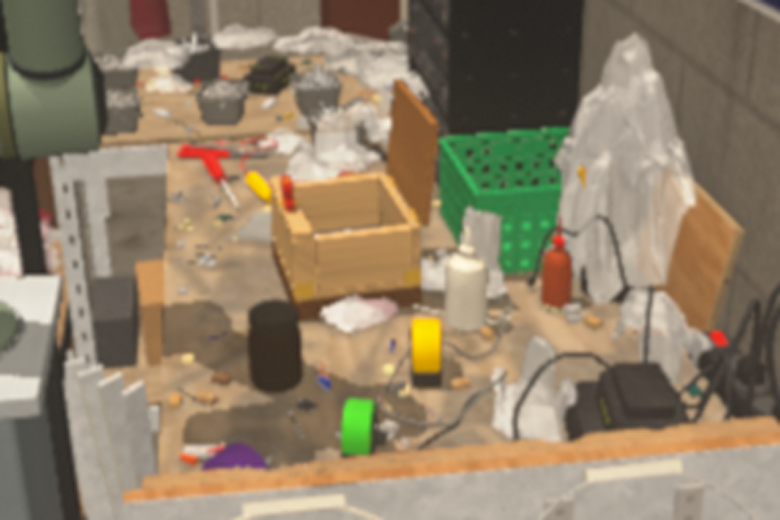

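The top picture shows the open box around (297,190), with the lid standing up behind it at row 148 and the red turnbutton lying along the rail at (299,211). Three things have the tape-measure shape in the top view: yellow at (381,170), green at (430,202) and purple at (456,247). Only (381,170) is yellow and black. I'll confirm that in a crop and fit the poses.

```bash
cat > h.py <<'E'
from cell import *
import numpy as np, cv2
from scipy.optimize import minimize, least_squares
from scipy.spatial.transform import Rotation as R
def ray(f,uv,z):
    T=f["cam_to_world"]; d=T[:3,:3]@np.array([(uv[0]-f["cx"])/f["fx"],(uv[1]-f["cy"])/f["fy"],1]); o=T[:3,3]
    return o+d*(z-o[2])/d[2]
def proj(f,P):
    T=f["cam_to_world"]; p=(np.atleast_2d(P)-T[:3,3])@T[:3,:3]
    return np.c_[f["fx"]*p[:,0]/p[:,2]+f["cx"],f["fy"]*p[:,1]/p[:,2]+f["cy"]]
def place(p,L):  # p=(x,y,yaw)
    c,s=np.cos(p[2]),np.sin(p[2]); L=np.atleast_2d(L)
    return np.c_[p[0]+c*L[:,0]-s*L[:,1],p[1]+s*L[:,0]+c*L[:,1],L[:,2]]
def down(yaw): # tool down, tool y axis along world direction yaw
    y=np.array([np.cos(yaw),np.sin(yaw),0]); z=np.array([0,0,-1.]); 
    return R.from_matrix(np.c_[np.cross(y,z),y,z]).as_rotvec()
E
python3 - <<'E'
from h import *
F={c:grab_frame(c) for c in ["top","scene"]}
np.save("F.npy",F,allow_pickle=True)
obs=[]
loc={"box_floor":(0,0,.04),"lid_hinge":(.084,0,.116),"button_top":(-.074,0,.16)}
for c in F:
    for n,l in loc.items():
        for d in tip_of(c,n)[:1]:
            print(c,n,d["centre"],round(d["score"],2),ray(F[c],d["centre"],l[2]).round(3)); obs.append((c,l,d["centre"]))
def res(p): return np.concatenate([proj(F[c],place(p,l))[0]-uv for c,l,uv in obs])
s=least_squares(res,[.4,.05,0],loss="soft_l1"); print("box",s.x.round(4),res(s.x).round(1))
# button by colour
hsv=cv2.cvtColor(F["top"]["img"],cv2.COLOR_RGB2HSV)
m=(((hsv[...,0]<6)|(hsv[...,0]>174))&(hsv[...,1]>170)&(hsv[...,2]>100)); m[:190]=0;m[230:]=0;m[:,:270]=0;m[:,330:]=0
q=np.argwhere(m)[:,::-1]; r=cv2.minAreaRect(q.astype(np.float32)); print("button",r,len(q),ray(F["top"],r[0],.155))
# tape: silhouettes & cuboid fit
M={}
for c,near in (("top",(380,170)),("scene",(345,256))):
    h=cv2.cvtColor(F[c]["img"],cv2.COLOR_RGB2HSV)
    for d in silhouettes(c,"tape_yellow"):
        if np.hypot(*(np.array(d["centre"])-near))<12: 
            M[c]=d["mask"]; print(c,d["score"],d["mask"].sum(),cv2.minAreaRect(np.argwhere(d["mask"])[:,::-1].astype(np.float32))); break
V=np.array([[a,b,z] for a in(-.021,.021) for b in(-.044,.044) for z in(0,.07)])
def cost(p):
    t=0
    for c in M:
        im=np.zeros((1600,2560),np.uint8)
        cv2.fillConvexPoly(im,cv2.convexHull(np.round(proj(F[c],place(p,V))*4+1.5).astype(np.int32)),1)
        a=cv2.resize(im.astype(np.float32),(640,400),interpolation=cv2.INTER_AREA); m=M[c]
        t+=1-np.minimum(a,m).sum()/np.maximum(a,m).sum()
    return t
x0=ray(F["top"],(381,170),.035)
best=min((minimize(cost,[x0[0],x0[1],y],method="Nelder-Mead",options=dict(initial_simplex=np.array([[x0[0],x0[1],y]]+[[x0[0]+.01,x0[1],y],[x0[0],x0[1]+.01,y],[x0[0],x0[1],y+.3]]))) for y in np.arange(0,3.1,.4)),key=lambda r:r.fun)
print("tape",best.x,best.fun)
# views
a=F["top"]["img"][:,:,::-1].copy()
A=cv2.resize(a[120:250,240:410],None,fx=4.5,fy=4.5,interpolation=cv2.INTER_CUBIC)
def dr(P,col):
    w=(proj(F["top"],P)-[240,120]+.5)*4.5; cv2.polylines(A,[np.round(w).astype(np.int32)],True,col,1)
dr(place(best.x,[[-.021,-.044,.07],[.021,-.044,.07],[.021,.044,.07],[-.021,.044,.07]]),(255,0,255))
for X,Y,z in((.084,.095,.116),):
    dr(place(s.x,[[-.084,-.095,.128],[-.06,-.095,.128],[-.06,.095,.128],[-.084,.095,.128]]),(255,0,0))
    dr(place(s.x,[[-.084,-.095,.116],[.084,-.095,.116],[.084,.095,.116],[-.084,.095,.116]]),(0,255,0))
cv2.imwrite("pics/top1c.png",A)
E
```

```text
top box_floor [296.9, 187.5] 0.8 [0.554 0.076 0.04 ]
top lid_hinge [293.4, 159.0] 0.96 [0.626 0.082 0.116]
top button_top [293.5, 212.4] 0.51 [0.465 0.076 0.16 ]
scene box_floor [312.4, 217.5] 0.68 [0.546 0.064 0.04 ]
scene lid_hinge [333.4, 193.2] 0.56 [0.628 0.093 0.116]
scene button_top [288.5, 191.8] 0.43 [0.464 0.032 0.16 ]
box [0.5426 0.0775 0.0526] [-0.6  3.7  0.2 -0.2  1.  -1.4 -1.5 -1.6  0.2  1.2  0.5 -4.8]
button ((298.5193176269531, 211.13258361816406), (23.020769119262695, 4.835412502288818), 3.012787342071533) 80 [0.46899709 0.06268345 0.155     ]
top 0.55 379 ((378.0, 170.5), (15.0, 28.0), 90.0)
scene 0.9 294 ((343.5, 255.0), (26.0, 11.0), 90.0)
tape [ 0.61391821 -0.17674805  2.94368778] 0.6952105164527893
```

View pics/top1c.png

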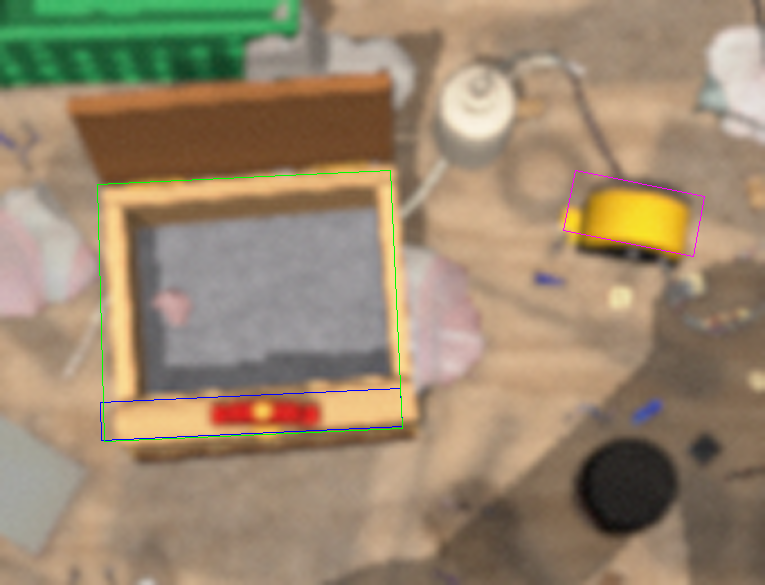

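The yellow tape is confirmed at (381,170), with a yellow drum, black trim, and its hook on the left. The box overlay is off because I put the floor centre at own x=0 when it should be +9 mm. I'll refit both.

```bash
python3 - <<'E'
from h import *
F=np.load("F.npy",allow_pickle=True).item(); f=F["top"]
c2p=lambda u,v:np.array([240+u/4.5-.5,120+v/4.5-.5])
obs=[((-.084,.095,.128),c2p(113,438)),((-.084,-.095,.128),c2p(417,420)),((.084,.095,.116),c2p(102,182)),((.084,-.095,.116),c2p(395,169)),((-.074,0,.155),(298.5,211.1)),((.009,0,.04),(296.5,188.5))]
res=lambda p:np.concatenate([proj(f,place(p,l))[0]-uv for l,uv in obs])
s=least_squares(res,[.54,.07,.05]); B=s.x; print("box",B.round(4),res(B).round(1))
print("floor",place(B,[.009,0,.04]).round(3),"button",place(B,[-.074,0,.16]).round(3))
# lid angle from edge rows (crop): outer/upper edge (230,88) approx centre; scan
for th in (1.3,1.4,1.5,1.6,1.7,1.8,1.9):
    P=place(B,[[.084-.142*np.cos(th)+t*np.sin(th),y,.116+.142*np.sin(th)+t*np.cos(th)] for y in(.095,-.095) for t in (0,.012)]); print(th,((proj(f,P)-[240,120]+.5)*4.5).round().tolist(), (proj(F["scene"],P)-[180,120]).__mul__(2.6).round().tolist())
# tape colour mask
T={}
for c,near in (("top",(381,170)),("scene",(344,254))):
    h=cv2.cvtColor(F[c]["img"],cv2.COLOR_RGB2HSV)
    m=((h[...,0]>17)&(h[...,0]<34)&(h[...,1]>190)&(h[...,2]>120)).astype(np.uint8)
    n,lab,st,ce=cv2.connectedComponentsWithStats(m); i=1+np.argmin(np.hypot(*(ce[1:]-near).T)+1e3*(st[1:,4]<20)); 
    q=np.argwhere(lab==i)[:,::-1].astype(np.float32); print(c,st[i],ce[i],cv2.minAreaRect(q))
    for col in range(st[i][0],st[i][0]+st[i][2],2):
        r=q[q[:,0]==col][:,1]; print((col,int(r.min()),int(r.max())),end=" ")
    print()
for uv in((364,170),(393,169),(378,160),(378,176)): print(uv,ray(f,uv,.05).round(3))
print("glue",ray(f,c2p(478,90),.137).round(3),"jar",ray(f,c2p(627,485),.096).round(3),"crate front bottom",ray(f,c2p(200,88),0).round(3),"crate lip",ray(f,c2p(300,25),.2).round(3))
E
```

```text
box [0.5438 0.0716 0.0752] [ 0.1  0.7 -0.7  0.2  0.3  0.7  0.1 -0.8 -1.2 -0.3  1.5 -0.6]
floor [[0.553 0.072 0.04 ]] button [[0.47  0.066 0.16 ]]
1.3 [[73.0, 197.0], [71.0, 177.0], [402.0, 175.0], [400.0, 154.0]] [[357.0, 80.0], [365.0, 77.0], [388.0, 127.0], [398.0, 123.0]]
1.4 [[71.0, 173.0], [70.0, 152.0], [400.0, 151.0], [399.0, 130.0]] [[367.0, 77.0], [375.0, 75.0], [399.0, 123.0], [409.0, 121.0]]
1.5 [[70.0, 148.0], [69.0, 128.0], [398.0, 126.0], [397.0, 106.0]] [[376.0, 75.0], [385.0, 74.0], [410.0, 121.0], [420.0, 119.0]]
1.6 [[68.0, 124.0], [68.0, 104.0], [397.0, 102.0], [395.0, 82.0]] [[386.0, 74.0], [395.0, 74.0], [421.0, 120.0], [431.0, 119.0]]
1.7 [[68.0, 101.0], [67.0, 82.0], [395.0, 79.0], [393.0, 60.0]] [[396.0, 74.0], [405.0, 74.0], [432.0, 119.0], [441.0, 120.0]]
1.8 [[67.0, 79.0], [67.0, 61.0], [393.0, 57.0], [392.0, 39.0]] [[406.0, 75.0], [414.0, 76.0], [443.0, 120.0], [452.0, 122.0]]
1.9 [[67.0, 58.0], [68.0, 41.0], [392.0, 36.0], [390.0, 19.0]] [[416.0, 77.0], [423.0, 79.0], [453.0, 122.0], [462.0, 124.0]]
top [366 163  26  14 272] [379.68014706 168.87867647] ((378.7252502441406, 168.58531188964844), (25.646652221679688, 12.560433387756348), 6.709836959838867)
(366, 167, 169) (368, 167, 173) (370, 166, 173) (372, 163, 174) (374, 163, 173) (376, 163, 173) (378, 163, 173) (380, 163, 173) (382, 163, 174) (384, 163, 174) (386, 164, 175) (388, 164, 176) (390, 165, 176) 
scene [338 243  12  20 214] [343.60280374 252.35981308] ((343.5, 252.5), (19.0, 11.0), 90.0)
(338, 246, 250) (340, 243, 262) (342, 243, 262) (344, 243, 262) (346, 243, 262) (348, 243, 262) 
(364, 170) [ 0.608 -0.129  0.05 ]
(393, 169) [ 0.612 -0.218  0.05 ]
(378, 160) [ 0.639 -0.172  0.05 ]
(378, 176) [ 0.59  -0.172  0.05 ]
glue [ 0.68  -0.069  0.137] jar [ 0.43  -0.167  0.096] crate front bottom [0.718 0.123 0.   ] crate lip [0.703 0.043 0.2  ]
```

```bash
cat >> h.py <<'E'
B=np.array([.5438,.0716,.0752]); TY=-.13
def bestrot(pos,yaw):
    q0=get_state()["q"]; c=[]
    for y in (yaw,yaw+np.pi):
        q=ik(pos,down(y))
        if q is not None: c.append((np.abs(np.array(q)-q0).max(),y,np.array(q).round(2)))
    c.sort(key=lambda t:t[0]); print(c[0]); return down(c[0][1])
def st(t=""):
    s=get_state(); print(t,"t",round(s["clock"],1),s["position"].round(4),"F",s["contact_force"].round(1),"gap",round(s["finger_gap"],3),"grip",round(s["grasp_force"],1))
E
python3 - <<'E'
from h import *
p=np.array([.611,-.173,.15]); r=bestrot(p,TY)
movep(p,r); st("above")
print(move_l([p[0],p[1],.028],.12,until_force=8)); st("down")
grab(45); st("grab")
move_l([p[0],p[1],.26],.2); st("lift")
f=grab_frame("scene"); g=grab_frame("top")
A=np.hstack([cv2.resize(x["img"][90:300,230:430],(400,420))[:,:,::-1] for x in (f,g)]); cv2.imwrite("pics/lift.png",A)
E
```

```text
(np.float64(1.0761022963582285), -0.13, array([-0.39,  0.54, -0.07,  0.96,  0.  ,  1.31]))
above t 4.2 [ 0.6107 -0.1742  0.1502] F [ 0.4 -0.2 -0.6] gap 1.002 grip 0.0
False
down t 5.3 [ 0.6117 -0.1733  0.0289] F [ 0.5  0.3 -0.2] gap 1.0 grip 0.0
grab t 5.8 [ 0.612  -0.1732  0.0289] F [0.5 0.8 6. ] gap 0.468 grip 45.1
lift t 7.1 [ 0.6101 -0.1727  0.2584] F [-0.5 -0.3 -2.8] gap 0.467 grip 45.8
```

View pics/lift.png

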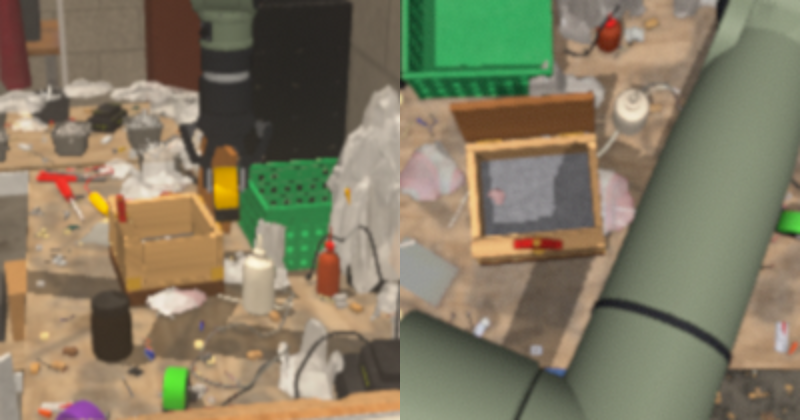

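The scene view shows the tape held upright at crop (225,185), clear of the bench. Next I place it.

```bash
python3 - <<'E'
from h import *
p=place(B,[.009,0,.26])[0]; r=bestrot(p,B[2]+np.pi/2)
movep(p,r); st("over")
move_l([p[0],p[1],.085],.15); st("in")
print(move_l([p[0],p[1],.064],.03,until_force=5)); st("touch")
let_go(); sleep(.3); st("open")
move_l([p[0],p[1],.30],.2); st("up")
q=p+[-.0,-.25,.05]; movep([p[0]-.1,p[1]-.25,.32],r)
g=grab_frame("top"); f=grab_frame("scene")
A=np.hstack([cv2.resize(x["img"][110:260,230:380],(400,400),interpolation=cv2.INTER_CUBIC)[:,:,::-1] for x in (f,g)]); cv2.imwrite("pics/placed.png",A)
E
```

```text
(np.float64(1.3863294105299733), np.float64(1.6459963267948965), array([-0.  ,  0.32, -0.12,  1.13,  0.  , -0.08]))
over t 8.5 [0.553  0.0718 0.2599] F [ 0.2 -0.  -3.1] gap 0.468 grip 45.8
in t 9.8 [0.5536 0.0722 0.0859] F [-0.   0.1 -4. ] gap 0.466 grip 45.8
True
touch t 10.4 [0.5526 0.0726 0.0687] F [0.7 2.1 2.9] gap 0.467 grip 45.3
open t 11.2 [0.5516 0.0723 0.068 ] F [-0.5  0.3  0.2] gap 1.0 grip 0.0
up t 12.5 [0.5521 0.0722 0.2989] F [ 0.4 -0.  -0.2] gap 0.998 grip 0.0
```

View pics/placed.png

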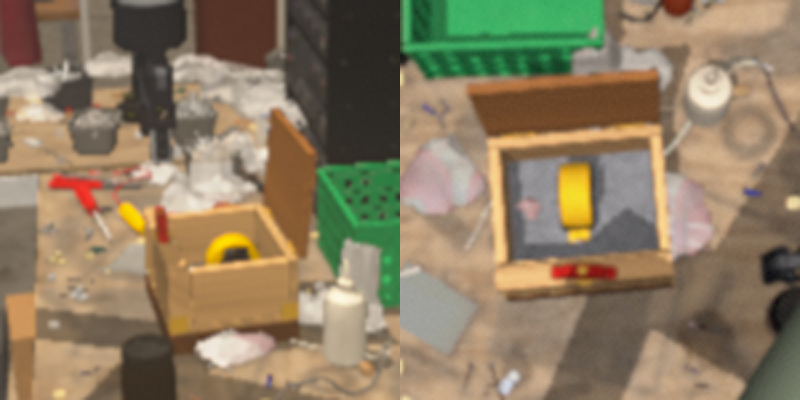

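The tape stands inside the box, at right-panel (575,198), and the lid is still up. Next I push the lid from behind along its arc with shut fingers.

```bash
python3 - <<'E'
from h import *
grab(20)
y=-.045; rr=.115
def W(ox,oz): return place(B,[ox,y,oz])[0]
def arc(th,ex=0): 
    d=.012+.011*np.sin(th)-ex
    return W(.084-rr*np.cos(th)+d*np.sin(th),.116+rr*np.sin(th)+d*np.cos(th))
a=arc(1.62)+[.03,0,0]; hi=a.copy(); hi[2]=.36
r=bestrot(hi,B[2]+np.pi/2)
print([ik(arc(t),r) is not None for t in (1.6,1,.5,0)], ik(a,r) is not None)
movep(hi,r); st("hi")
print(move_l(a,.15,until_force=6)); st("behind")
for th in np.linspace(1.6,.1,9):
    if move_l(arc(th,.002),.12,until_force=30): st("stop at %.2f"%th); break
st("arc")
print(move_l(arc(0,.006),.04,until_force=15)); st("pressed")
E
```

```text
(np.float64(0.7255018391491035), np.float64(1.6459963267948965), array([-0.06,  0.59,  0.54,  1.52,  0.  , -0.13]))
[True, True, True, True] True
hi t 15.6 [0.6891 0.0342 0.3601] F [-0.2 -0.2  0.9] gap -0.002 grip 0.0
False
behind t 16.6 [0.6901 0.0348 0.2311] F [ 0.1 -0.6  0.4] gap 0.003 grip 0.0
arc t 19.8 [0.518  0.0246 0.1387] F [ 0.5 -0.7  0.5] gap -0.003 grip 0.0
True
pressed t 20.2 [0.518  0.0243 0.128 ] F [-2.1  0.4  9.1] gap -0.005 grip 4.4
```

```bash
python3 - <<'E'
from h import *
p=get_state()["position"]; r=get_state()["eef_rot"]
move_l([p[0],p[1],.25],.2); let_go(); movep([p[0]-.1,p[1]-.25,.32],r); st()
g=grab_frame("top"); f=grab_frame("scene")
print([(np.round(d["centre"],1).tolist(),round(d["score"],2)) for d in tip_of("top","button_top")])
hsv=cv2.cvtColor(g["img"],cv2.COLOR_RGB2HSV)
m=(((hsv[...,0]<6)|(hsv[...,0]>174))&(hsv[...,1]>170)&(hsv[...,2]>100)); m[:195]=0;m[225:]=0;m[:,:275]=0;m[:,:][:,325:]=0
q=np.argwhere(m)[:,::-1].astype(np.float32); b=cv2.minAreaRect(q); print(b,q.min(0),q.max(0),ray(g,b[0],.15))
A=np.hstack([cv2.resize(x["img"][110:260,230:380],(400,400),interpolation=cv2.INTER_CUBIC)[:,:,::-1] for x in (f,g)]); cv2.imwrite("pics/shut.png",A)
E
```

```text
t 22.8 [ 0.4182 -0.225   0.3197] F [ 0.1  1.  -0.4] gap 0.999 grip 0.0
[([298.4, 212.7], 0.53)]
((298.53240966796875, 211.35162353515625), (23.07118034362793, 4.3445725440979), 2.8624050617218018) [287. 209.] [310. 214.] [0.46891277 0.06294066 0.15      ]
```

View pics/shut.png

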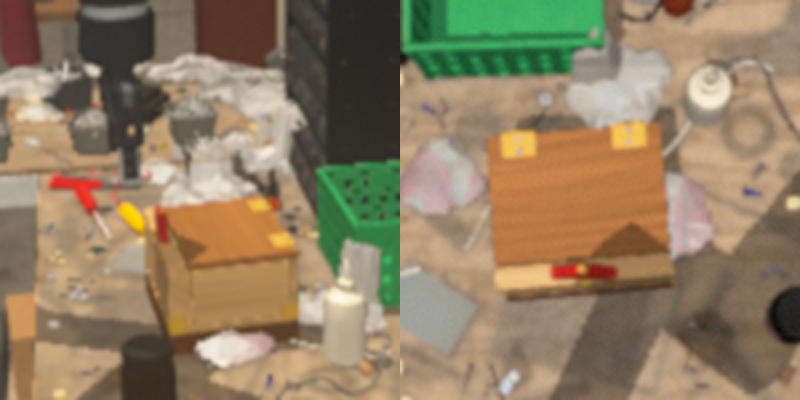

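The lid is shut flush, and the button lies along the rail at top pixel (298.5,211.4). I'll pinch it across the 14 mm and turn it about the wrist axis.

```bash
python3 - <<'E'
from h import *
p=np.array([.4695,.0645,.25]); r=bestrot(p,.065)
movep(p,r); print(move_l([p[0],p[1],.135],.12,until_force=6)); st("down")
grab(25); st("pinch")
q=np.array(get_state()["q"]); s=-np.sign(q[5]); print(q.round(3))
for k in range(1,7):
    t=q.copy(); t[5]+=s*1.575*k/6; set_joints(t)
st("turned"); print(get_state()["wrist_torque"].round(2))
let_go(); st("open")
z=get_state()["position"]; move_l([z[0],z[1],.26],.2)
movep([z[0]-.1,z[1]-.25,.32],get_state()["eef_rot"]); st()
g=grab_frame("top"); f=grab_frame("scene")
hsv=cv2.cvtColor(g["img"],cv2.COLOR_RGB2HSV)
m=(((hsv[...,0]<6)|(hsv[...,0]>174))&(hsv[...,1]>170)&(hsv[...,2]>100)); m[:190]=0;m[230:]=0;m[:,:275]=0;m[:,325:]=0
c=np.argwhere(m)[:,::-1].astype(np.float32); print(cv2.minAreaRect(c))
A=np.hstack([cv2.resize(x["img"][110:260,230:380],(400,400),interpolation=cv2.INTER_CUBIC)[:,:,::-1] for x in (f,g)]); cv2.imwrite("pics/turn.png",A)
E
```

```text
(np.float64(0.9285475401931508), 3.206592653589793, array([-0.02,  0.17, -0.35,  1.05,  0.  , -1.66]))
False
down t 25.2 [0.4701 0.0643 0.1356] F [-0.1  0.2  0.2] gap 0.999 grip 0.0
pinch t 25.9 [0.47   0.0647 0.1353] F [1.  1.3 1.7] gap 0.157 grip 29.1
[-1.900e-02  2.810e-01 -5.270e-01  7.620e-01  1.000e-03 -1.655e+00]
turned t 28.0 [0.4737 0.0616 0.1354] F [ 11.1  -8.8 -13. ] gap 0.159 grip 27.1
[-1.78 -2.37 -0.05]
open t 28.7 [0.4699 0.0648 0.1353] F [-0.2  0.7  0.1] gap 0.998 grip 0.0
 t 30.5 [ 0.37   -0.1845  0.3193] F [-0.5  0.2 -0.3] gap 1.002 grip 0.0
((298.4169006347656, 211.50462341308594), (23.130998611450195, 4.326661586761475), 86.8201675415039)
```

View pics/turn.png

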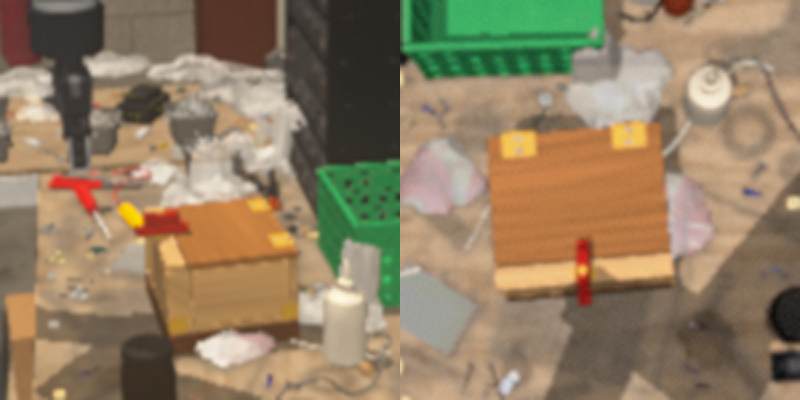

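The button now stands square across the lid's edge, upright in the top crop at (583,272). The lid is flush and the bystanders in view haven't moved.

```bash
python3 -c "
from cell import *
print(sign_off())"
```

```text
the job is handed in; nothing more can be done
None
```

The yellow tape measure is in the box, the lid is shut and the turnbutton stands square across its edge; I handed the job in after about 31 s of robot time, and the cell returned no verdict.

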